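Lay the last stake down beside the others

ROBOT

A 6-joint arm with a two-finger parallel gripper is mounted at the origin on the work surface. World frame = base frame: x ahead of the robot, y to its left, z up, the work surface at z = 0. Lengths are in m, angles in rad, forces in N, time in s.
With the tool pointing down it reaches from about 0.35 to 0.925 m from the base axis. Payload 6.4 kg.
Tool frame: the origin (TCP) lies at the very end of the fingers, on their centre line; the grasp point (between the pads) lies ctrl.grip_point_offset behind it (ctrl.grip_point_offset is the distance from the TCP to the grasp point, in m); z points along the fingers, x is the direction in which the jaws open and shut, and the axes are right-handed (so a half turn about z gives the same grasp; the last joint's range is limited). The gripper opens to 85 mm and grips with 20 to 120 N. Pads are 22 mm wide; open, the fingers measure 114 mm over their backs; the gripper's body (76 mm by 85 mm) begins 54 mm behind the grasp point. The pads swing forward as they close: fully open they stand 13 mm farther back than shut.
Start: joints at [-1.303, 0.245, 1.558, -0, 1.339, -0.174], TCP at [0.278, -0.588, 0.231] pointing down, gripper open.
Joint ranges: [-3.13, 3.13], [-1.02, 2.26], [0.13, 2.54], [-0.95, 4.09], [0.21, 2.88], [-2.74, 2.74]. Speed limits (rad/s): [2.57, 2.57, 3.14, 3.14, 3.14, 3.14].

INTERFACE

Orientations are given as a rotation vector (axis times angle).
In Python, from bench import monitor, capture, job, ctrl gives the robot as it stands.
- The arm moves only by the tool send_rows, never from a script. Its arguments are lists of equal length, an entry for each row: "slide": the shift along the tool's x, y, z in m, a list of three; "yaw": the turn about the tool's z in units of 5 degrees (1.0 is 5 degrees); "grip": the opening, from -1 (shut) to 1 (fully open). In form: {"slide": [[x, y, z], ...], "yaw": [yaw, ...], "grip": [grip, ...]}. A call has exactly 8 rows; each row shifts and turns the commanded pose from where the row before left it, along the tool's axes as they then stand; what a row does not reach is not made up. A row lasts 1/12 s, in which the tool goes at most 41.7 mm and 7.16 degrees, less where a joint would pass 70% of its speed; a pose out of reach is approached as far as the arm can. A call with a gripper value outside its range is refused whole. The fingers move at their own pace and stop on an object; "grip_force" is the grip in N (left out, the last holds). Time passes only in rows, so rows that do not move let the fingers close, or fill a call up. It gives the time, the measured TCP pose, the force and the opening at its end, in the units of the state.
- monitor.read_state(): the state, without advancing time (a new reading comes with each control period).
- capture(name): name is "scene" or "top" or "wrist"; returns a dict with "image" (480x640x3 uint8, blue, green, red), "z_map" (480x640 float32, m along the optical axis (not along the pixel's ray), 0 where there is no reading), "fovy" (degrees; the focal length in pixels is half the picture's height over the tangent of half this angle, whatever the lens; pixels are square), "cx", "cy" (the principal point, pixels), "D" ([k1, k2, p1, p2, k3] as OpenCV has them; the pictures are not rectified), "T" (4x4, takes a point from camera to world coordinates). Camera axes: x right, y down, z forward; pixel columns grow to the right and rows downward; lengths in m; the calibration is good to about 2 mm. A picture is of the moment at which its call begins.
- job.finish_job(): hands the job in, once; it reports no verdict.
The state is a dict: "time": time; "q": joint angles; "joint_vel": joint speeds; "tau": joint torques, N m; "eef_pos": TCP position; "tool_rot": TCP orientation; "wrist_force": force on the tool from outside, world axes, zero at the start; "ft_torque": the same for the moment, N m; "finger_gap": opening from 0.0 (shut) to 1.0 (fully open).
Only numpy, scipy, OpenCV 4.12 (cv2) and the standard library are available. Lean on these libraries where they do the work, as an engineer would, in place of code of your own. Each camera call takes 0.05 s, during which the arm holds its last target. There are 200 camera calls.

TASK

Push over the wooden stake that stands on end on the black mat, so that it falls with its point towards the wooden stop bar. Then push it along by its flat end until its point meets the stop bar, lying between the two stakes already laid there and parallel to them. Only push it, do not pick it up, and leave the laid stakes, the steel cup and the bottle where they are.

Things in the scene. Friction and masses are not known exactly. Their poses are not given: they have to be found in the camera images.
- mat: Fixed black rubber mat, 280 mm (its x) by 400 mm (its y), 4 mm thick, flat on the counter; origin at the centre of its underside, z up. A fixed dark wooden stop bar, 280 mm long (along mat x), 45 mm wide, 34 mm high above the mat, lies across it; its face towards the stakes is at mat y = +150 mm. Stakes lie along mat +y, points against this face.
- stop (a point): Point on the stop bar's face, midway between the two laid stakes, at mat x = 0, mat y = +150 mm, 22 mm above the counter (the height of a lying stake's axis). Its axes are the mat's.
- stake: The stake standing on end: loose pine, 70 to 140 g, 36 mm square, 170 mm long: straight shaft for 140 mm, then a blunt four-sided point tapering over 30 mm to a 16 mm square end. Origin at the centre of its flat end, on which it stands; z runs along it to the point. At first its faces are square to the mat within 0.06 rad; once toppled towards the bar its point is 40 to 90 mm short of it.
- stake_point (a point): Centre of the blunt end of the standing stake's point, 170 mm from its flat end along its z.
- stake_mid (a point): Half-way point on the axis of that stake, 85 mm from its flat end.
- near_stake_mid (a point): Middle of a loose stake of the same size that already lies on the mat, along mat y, point at the stop bar, at mat x = -85 mm. Its axes: z along the stake to the point.
- far_stake_mid (a point): Middle of a second loose stake already laid in the same way, at mat x = +85 mm.
- cup: Bystander: open steel cup, 72 mm across, 95 mm high, standing on the counter to the robot's left of the mat; origin at the centre of its underside.
- bottle: Bystander: clear bottle, 66 mm across, 200 mm high, standing to the robot's right of the mat; origin at the centre of its underside.
Things that resemble listed ones, but are neither listed nor needed, are in the scene too. What is shaped like the stake but pink or red is not meant.

How it is judged:
On the way, in this order (a step that is already met when the one before it is completed fails the run):
1. the stake has toppled and lies on the mat, its point towards the stop bar (angle between stake's own z axis and vertical between 1.49 and 1.65 rad and height (world z) of stake_mid below 0.028 m and y of stake_point in the frame of mat above 0.02 m and x of stake_point in the frame of mat between -0.06 and 0.06 m), for 0.1 s.
2. the stake's point is at the stop bar, the stake lying between the laid ones (angle between stake's own z axis and vertical between 1.49 and 1.65 rad and height (world z) of stake_mid below 0.028 m and x of stake_point in the frame of mat between -0.025 and 0.025 m and x of stake in the frame of mat between -0.025 and 0.025 m and y of stake_point in the frame of mat between 0.143 and 0.156 m), for 0.2 s.
At the end, for the whole second after the job is handed in: The stake lies flat on the mat at rest, its point within 7 mm of the stop bar's face, both its ends within 25 mm of the middle line between the laid stakes and it parallel to the mat's y within 0.15 rad; the laid stakes, cup and bottle are within 15 mm of where they began (all of step 2 and linear speed of stake below 0.01 m/s and angle between the z axis of stake and the y axis of mat, either way round below 0.15 rad and distance of each of near_stake_mid, far_stake_mid, cup, bottle from where it was at the start of the episode below 0.015 m); the robot touches nothing.
It fails at once if the stake is lifted off the mat while standing or leaning (height (world z) of stake_mid above 0.112 m).
It fails at once if the stake is lifted or carried once it lies (angle between stake's own z axis and vertical above 1.4 rad and height (world z) of stake_mid above 0.045 m).
It fails at once if a laid stake is moved by more than 15 mm (distance of any of near_stake_mid, far_stake_mid from where it was at the start of the episode above 0.015 m).
It fails at once if the cup or the bottle is moved by more than 15 mm (distance of any of cup, bottle from where it was at the start of the episode above 0.015 m).
It also fails if it takes over 38 s, if anything falls off the work surface, if the arm or the gripper's body presses on something with over 40 N, if the wrist force passes 120 N, or if a joint passes its speed limit or range.

## Working session

There is one attempt and no reset: what is moved stays moved. The work goes in short steps, Python scripts to look and compute and a tool call to move; the robot and the scene stay as the last step left them, time stands still between calls to the robot, and variables do not carry over. Pictures are saved under pics/ and viewed, about 8 in all and at most 12, crops included, and the job is handed in when it is done.

Besides the shell and the picture viewer there is one more tool, called after "Call:" as a command line: name --pt "numbers of a row" for each row, then --argument value for the rest. send_rows: Moves the arm, as the interface text tells. Its arguments: {"type":"object","properties":{"slide":{"type":"array","items":{"type":"array","items":{"type":"number"}}},"yaw":{"type":"array","items":{"type":"number"}},"grip":{"type":"array","items":{"type":"number"}},"grip_force":{"type":"number"}},"required":["slide","yaw","grip"]}

```bash
ls; mkdir -p pics
cat > h.py <<'E'
import numpy as np, cv2, pickle
from bench import monitor, capture, job, ctrl
def cap(n,tag):
    c=capture(n); cv2.imwrite(f'pics/{tag}.png',c['image']); pickle.dump(c,open(f'pics/{tag}.pkl','wb')); return c
def load(tag): return pickle.load(open(f'pics/{tag}.pkl','rb'))
def K(c):
    f=240/np.tan(np.radians(c['fovy'])/2); return np.array([[f,0,c['cx']],[0,f,c['cy']],[0,0,1.]])
def rays(c,px):
    u=cv2.undistortPoints(np.array(px,float).reshape(-1,1,2),K(c),np.array(c['D'],float)).reshape(-1,2)
    d=np.c_[u,np.ones(len(u))]@c['T'][:3,:3].T
    return c['T'][:3,3],d
def onplane(c,px,z):
    o,d=rays(c,px); return o+d*((z-o[2])/d[:,2])[:,None]
def cloud(c):
    h,w=c['z_map'].shape; v,u=np.mgrid[:h,:w]
    p=np.c_[u.ravel(),v.ravel()].astype(float)
    n=cv2.undistortPoints(p.reshape(-1,1,2),K(c),np.array(c['D'],float)).reshape(-1,2)
    z=c['z_map'].ravel()[:,None]
    P=np.c_[n,np.ones(len(n))]*z
    return (P@c['T'][:3,:3].T+c['T'][:3,3]).reshape(h,w,3)
E
python3 - <<'E'
from h import *
for n in('scene','top'):
    c=cap(n,n+'0'); print(n,c['fovy'],c['D'],c['T'].round(3).tolist())
print(monitor.read_state(), ctrl.grip_point_offset)
E
```

```text
pics
scene 51.28757544983189 [-0.11026308  0.          0.          0.          0.        ] [[0.421, 0.666, -0.615, 1.251], [0.907, -0.31, 0.285, -0.317], [-0.001, -0.678, -0.735, 0.942], [0.0, 0.0, 0.0, 1.0]]
top 45.331821791378374 [0.00539714 0.         0.         0.         0.        ] [[0.026, -0.983, 0.184, 0.307], [-1.0, -0.024, 0.015, -0.006], [-0.01, -0.184, -0.983, 1.486], [0.0, 0.0, 0.0, 1.0]]
{'time': 0.1, 'q': array([-1.30313232e+00,  2.45747604e-01,  1.55888489e+00, -7.13939575e-06,
        1.33872465e+00, -1.74123766e-01]), 'joint_vel': array([-6.86440564e-04, -1.00693915e-03,  6.43451750e-05,  5.23748869e-04,
        6.17504944e-04,  1.03984630e-03]), 'tau': array([-8.06323751e-04, -4.30667996e+01, -3.27131081e+01, -1.83180027e-04,
        2.83631096e-03,  8.29037276e-06]), 'eef_pos': array([ 0.27776608, -0.58710431,  0.23029225]), 'tool_rot': array([-2.65318834e+00,  1.68010749e+00,  2.05590889e-03]), 'wrist_force': array([0.4508613 , 0.16766441, 0.10609635]), 'ft_torque': array([ 0.02394331,  0.00918323, -0.00261651]), 'finger_gap': 1.0006903318260854} 0.0187
```

View pics/scene0.png

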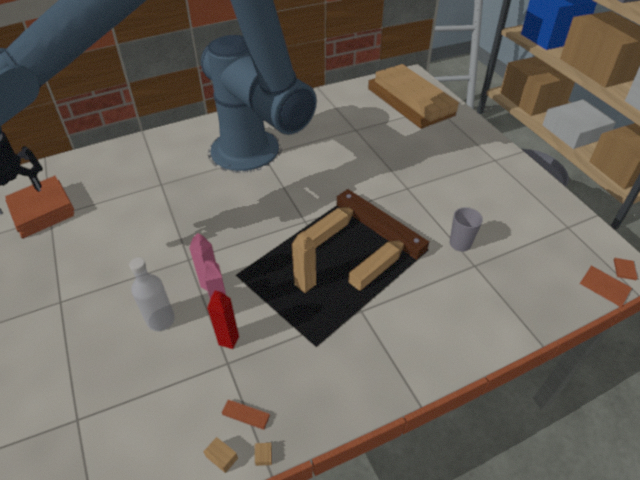

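View pics/top0.png

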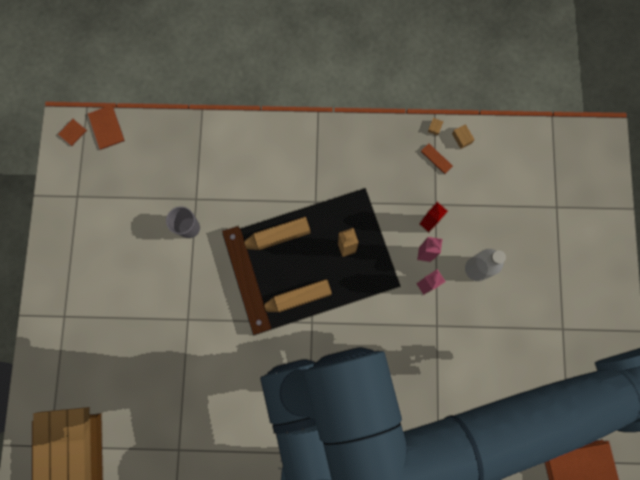

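The standing stake is the pine one at scene (304,262) / top (347,242). Things it could be confused with: laid pine stakes at scene (330,230) and (377,265), pink at (206,265), red at (222,320), and pine blocks at (220,455). I choose the pine stake standing on the mat. The cup is at scene (465,230) and the bottle at (152,300).

Run:
```python
from h import *
c=load('top0'); s=load('scene0')
hsv=cv2.cvtColor(c['image'],cv2.COLOR_BGR2HSV)
roi=np.zeros((480,640),np.uint8); roi[180:345,205:410]=255
blk=((hsv[...,2]<40)).astype(np.uint8)*255&roi
n,l,st,_=cv2.connectedComponentsWithStats(blk); i=1+st[1:,4].argmax(); m=(l==i).astype(np.uint8)
cs,_=cv2.findContours(m,cv2.RETR_EXTERNAL,cv2.CHAIN_APPROX_NONE)
h=cv2.convexHull(max(cs,key=cv2.contourArea)).reshape(-1,2)
W=onplane(c,h,0.004)[:,:2].astype(np.float32)
r=cv2.minAreaRect(W); print('mat visible',r,cv2.boxPoints(r).round(4).tolist())
P=cloud(c)
def pine(c):
    h=cv2.cvtColor(c['image'],cv2.COLOR_BGR2HSV); return cv2.inRange(h,(8,90,90),(25,255,255))
mk=pine(c)&roi
n,l,st,ce=cv2.connectedComponentsWithStats(mk)
for i in range(1,n):
    if st[i,4]<80: continue
    q=P[l==i]; q=q[np.isfinite(q).all(1)]
    print(st[i],ce[i],'z',np.percentile(q[:,2],[5,50,95]).round(3))
    top=q[(q[:,2]>0.03)&(q[:,2]<.05)] if np.percentile(q[:,2],95)<.08 else q[q[:,2]>.165]
    print('  top',len(top),top[:,:2].mean(0).round(4),cv2.minAreaRect(top[:,:2].astype(np.float32)))
# standing stake from scene cloud
Q=cloud(s); mk=pine(s)
for nm,PP in(('top',P),('scene',Q)):
    near=PP.reshape(-1,3)
    sel=near[(near[:,2]>.06)&(near[:,2]<.135)&(np.hypot(near[:,0]-.57,near[:,1]+.04)<.1)]
    if len(sel): print(nm,len(sel),cv2.minAreaRect(sel[:,:2].astype(np.float32)))
    for (a,z0,z1) in (('cup',.02,.09),('bottle',.02,.15)):
        pass
o=s['image'][170:350,180:440]; t=c['image'][170:350,190:450]
cv2.imwrite('pics/crop.png',cv2.resize(np.hstack([o,t]),None,fx=1.5,fy=1.5,interpolation=cv2.INTER_CUBIC))
```

```text
mat visible ((0.5426702499389648, 0.026730522513389587), (0.27432018518447876, 0.3488132059574127), 19.820384979248047) [[0.3544999957084656, 0.14429999887943268], [0.47279998660087585, -0.18389999866485596], [0.7307999730110168, -0.09080000221729279], [0.6126000285148621, 0.23729999363422394]]
[254 217  56  31 824] [281.20631068 232.2026699 ] z [0.03  0.039 0.045]
  top 774 [0.5979 0.1243] ((0.5984044075012207, 0.12468994408845901), (0.03772842511534691, 0.14161430299282074), 19.625247955322266)
[340 229  18  25 292] [348.67808219 240.34589041] z [0.066 0.154 0.176]
  top 89 [ 0.5576 -0.043 ] ((0.4424329400062561, -0.03279130905866623), (0.027173364534974098, 0.27448171377182007), 84.49781036376953)
[274 280  57  31 853] [302.0926143  295.11840563] z [0.032 0.039 0.045]
  top 804 [0.4374 0.0656] ((0.4376634359359741, 0.06566718220710754), (0.03635210171341896, 0.14106765389442444), 19.911853790283203)
top 100 ((0.5545217394828796, -0.04064788296818733), (0.04737572744488716, 0.02383667603135109), 67.96131134033203)
scene 498 ((0.5838801860809326, -0.04833444952964783), (0.04987364634871483, 0.02990051358938217), 65.89508819580078)
```

View pics/crop.png

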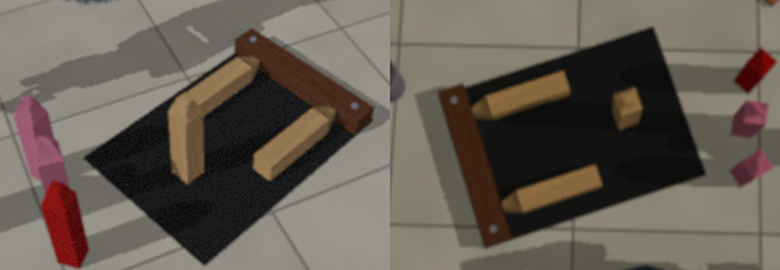

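The crop confirms it: one pine stake standing upright on the mat, its two laid twins towards the bar, and the pink/red ones off the mat.

Run:
```python
from h import *
from scipy.spatial.transform import Rotation as R
c=load('top0'); s=load('scene0')
th=np.radians(19.9); ex=np.array([np.cos(th),np.sin(th)]); ey=np.array([-ex[1],ex[0]])
mid=np.array([.518,.095])
P=np.vstack([cloud(c).reshape(-1,3),cloud(s).reshape(-1,3)]); tag=np.r_[np.zeros(480*640),np.ones(480*640)]
# mat frame (x from midline; y relative to mid)
M=np.c_[(P[:,:2]-mid)@ex,(P[:,:2]-mid)@ey,P[:,2]]
for t,n in((0,'top'),(1,'scene')):
    q=M[tag==t]
    near=(abs(q[:,0])<.06)
    k=q[near&(q[:,2]>.012)&(q[:,2]<.13)&(q[:,1]<-.03)&(q[:,1]>-.22)]
    print(n,'stake',len(k),np.percentile(k,[2,10,50,90,98],axis=0).round(4).tolist())
    b=q[near&(q[:,2]>.012)&(q[:,2]<.03)&(q[:,1]>.03)]; 
    if len(b):print(' barface y',np.percentile(b[:,1],[2,10,50]).round(4))
    b=q[near&(q[:,2]>.034)&(q[:,2]<.045)&(q[:,1]>.03)&(q[:,1]<.2)]; 
    if len(b):print(' bartop y',np.percentile(b[:,1],[2,10,50,98]).round(4))
    for sg in(-1,1):
        k=q[(abs(q[:,0]-sg*.085)<.04)&(q[:,2]>.033)&(q[:,2]<.05)&(abs(q[:,1])<.07)]
        print(' laid',sg,np.percentile(k,[2,50,98],axis=0)[:,:2].round(4).tolist())
# stand tip top by mask of z
hsv=cv2.cvtColor(s['image'],cv2.COLOR_BGR2HSV); H=cv2.cvtColor(c['image'],cv2.COLOR_BGR2HSV)
# obstacles
for n,cc,(u0,u1,v0,v1) in(('bottle',c,(465,510,245,285)),('pink/red',c,(415,450,200,300))):
    q=cloud(cc)[v0:v1,u0:u1].reshape(-1,3); q=q[q[:,2]>.02]
    if len(q): print(n,q.min(0).round(3),q.max(0).round(3))
st=monitor.read_state(); r=R.from_rotvec(st['tool_rot']); print(r.as_matrix().round(3))
```

```text
top stake 174 [[-0.0289, -0.1775, 0.0122], [-0.019, -0.1628, 0.0137], [-0.018, -0.1397, 0.0677], [0.0096, -0.1302, 0.1189], [0.0311, -0.0794, 0.1269]]
 barface y [0.0475 0.0643 0.101 ]
 bartop y [0.1015 0.1053 0.1231 0.1449]
 laid -1 [[-0.103, -0.0674], [-0.0858, 0.0], [-0.0683, 0.0673]]
 laid 1 [[0.0676, -0.0668], [0.0849, -0.0001], [0.1028, 0.0669]]
scene stake 740 [[-0.0122, -0.1675, 0.0147], [-0.0059, -0.1667, 0.0246], [0.0204, -0.1637, 0.0741], [0.0226, -0.1368, 0.1197], [0.0236, -0.1315, 0.1279]]
 barface y [0.0994 0.1008 1.8263]
 bartop y [0.1008 0.1036 0.1225 0.1453]
 laid -1 [[-0.0978, -0.0532], [-0.0783, 0.0051], [-0.0615, 0.0654]]
 laid 1 [[0.0737, -0.0682], [0.0927, -0.004], [0.1094, 0.0665]]
bottle [ 0.307 -0.415  0.02 ] [ 0.553 -0.006  1.486]
pink/red [ 0.307 -0.283  0.02 ] [ 0.661 -0.006  1.486]
[[ 0.428 -0.904 -0.   ]
 [-0.904 -0.428  0.002]
 [-0.002 -0.    -1.   ]]
```

Top view (mat frame, about the line between the laid stakes): the stake is at x≈0, its back face at mat y≈-0.117, and its point will land about 60 mm short. I'll raise the arm, turn the jaws parallel to mat x and shut the gripper.

Call:
send_rows --pt "0 0 -0.035" --pt "0 0 -0.035" --pt "0 0 0" --pt "0 0 0" --pt "0 0 0" --pt "0 0 0" --pt "0 0 0" --pt "0 0 0" --yaw '[-1.3,-1.3,-1.3,-1.3,-1.3,-1.3,-1.3,-1.3]' --grip '[-1,-1,-1,-1,-1,-1,-1,-1]'

```text
time: 0.77
eef_pos: [0.2778, -0.5873, 0.3006]
tool_rot: [-3.122, 0.338, 0.001]
wrist_force: [0.0, -0.4, -0.6]
finger_gap: 0.001
```

Call:
send_rows --pt "0 0 0" --pt "0 0 0" --pt "0 0 0" --pt "0 0 0" --pt "0 0 0" --pt "0.022 -0.017 0" --pt "0.022 -0.017 0" --pt "0.022 -0.017 0" --yaw '[-1.3,-1.3,-1.3,-1.3,-1.3,0,0,0]' --grip '[-1,-1,-1,-1,-1,-1,-1,-1]'

```text
time: 1.43
eef_pos: [0.3228, -0.5163, 0.3004]
tool_rot: [-3.094, -0.538, 0.0]
wrist_force: [-1.1, 0.3, -0.6]
finger_gap: -0.0
```

Call:
send_rows --pt "0.025 -0.019 0" --pt "0.025 -0.019 0" --pt "0.025 -0.019 0" --pt "0.025 -0.019 0" --pt "0.025 -0.019 0" --pt "0.025 -0.019 0" --pt "0.025 -0.019 0" --pt "0.025 -0.019 0" --yaw '[0,0,0,0,0,0,0,0]' --grip '[-1,-1,-1,-1,-1,-1,-1,-1]'

```text
time: 2.1
eef_pos: [0.4598, -0.3049, 0.3008]
tool_rot: [-3.094, -0.54, 0.001]
wrist_force: [0.7, -0.0, 0.8]
finger_gap: 0.002
```

Call:
send_rows --pt "0.024 -0.018 0" --pt "0.024 -0.018 0" --pt "0.024 -0.018 0" --pt "0.024 -0.018 0" --pt "0.024 -0.018 0" --pt "0.024 -0.018 0" --pt "0.024 -0.018 0" --pt "0 0 0" --yaw '[0,0,0,0,0,0,0,0]' --grip '[-1,-1,-1,-1,-1,-1,-1,-1]'

```text
time: 2.77
eef_pos: [0.5762, -0.1269, 0.3006]
tool_rot: [-3.092, -0.548, -0.0]
wrist_force: [0.2, -0.1, -0.7]
finger_gap: -0.001
```

Run:
```python
from h import *
print(monitor.read_state()['eef_pos'])
c=cap('wrist','w1'); print(c['T'].round(3).tolist())
th=np.radians(19.9); ex=np.array([np.cos(th),np.sin(th)]); ey=np.array([-ex[1],ex[0]]); mid=np.array([.518,.095])
for n,cc in(('wrist',c),('scene',load('scene0')),('top',load('top0'))):
    hsv=cv2.cvtColor(cc['image'],cv2.COLOR_BGR2HSV)
    mk=cv2.inRange(hsv,(8,90,60),(25,255,255))
    n_,l,st,ce=cv2.connectedComponentsWithStats(mk)
    for i in range(1,n_):
        if st[i,4]<250: continue
        cs,_=cv2.findContours((l==i).astype(np.uint8),0,1)
        q=onplane(cc,cs[0].reshape(-1,2),.04)[:,:2]-mid
        q=np.c_[q@ex,q@ey]
        if abs(q.mean(0)).max()<.3: print(n,st[i],'mat-ish on z=.04',q.min(0).round(3),q.max(0).round(3))
    s_=np.array([c['T'][2,3]])
P=cloud(c); z=P[...,2]; q=(P[...,:2]-mid).reshape(-1,2); q=np.c_[q@ex,q@ey,z.ravel()]
k=q[(abs(q[:,0])<.06)&(q[:,1]>-.19)&(q[:,1]<-.08)&(q[:,2]>.145)&(q[:,2]<.19)]; print(len(k),k.size and np.percentile(k,[2,50,98],axis=0).round(3).tolist())
k=q[(abs(q[:,0])<.06)&(q[:,1]>-.19)&(q[:,1]<-.08)&(q[:,2]>.02)&(q[:,2]<.13)]; print(len(k),k.size and np.percentile(k,[2,50,98],axis=0).round(3).tolist())
```

```text
[ 0.57622251 -0.12694349  0.30064761]
[[0.939, 0.328, 0.098, 0.552], [0.343, -0.9, -0.27, -0.059], [-0.0, 0.287, -0.958, 0.442], [0.0, 0.0, 0.0, 1.0]]
wrist [ 226    0   48   28 1247] mat-ish on z=.04 [-0.1  -0.08] [-0.06  -0.059]
wrist [ 418    0   53   28 1381] mat-ish on z=.04 [ 0.063 -0.079] [ 0.107 -0.057]
wrist [ 324   79   59   59 3355] mat-ish on z=.04 [-0.016 -0.172] [ 0.036 -0.122]
scene [ 291  190  138  103 5187] mat-ish on z=.04 [-0.131 -0.186] [0.156 0.142]
top [ 242  217   68   34 1086] mat-ish on z=.04 [ 0.062 -0.073] [0.107 0.105]
top [ 223  227   47  107 1043] mat-ish on z=.04 [-0.139  0.1  ] [0.138 0.145]
top [339 228  20  28 413] mat-ish on z=.04 [-0.023 -0.18 ] [ 0.039 -0.13 ]
top [ 264  280   68   32 1058] mat-ish on z=.04 [-0.106 -0.073] [-0.065  0.099]
2838 [[-0.014, -0.166, 0.146], [0.001, -0.149, 0.163], [0.019, -0.133, 0.174]]
90 [[-0.016, -0.165, 0.067], [-0.016, -0.149, 0.115], [-0.016, -0.133, 0.124]]
```

View pics/w1.png

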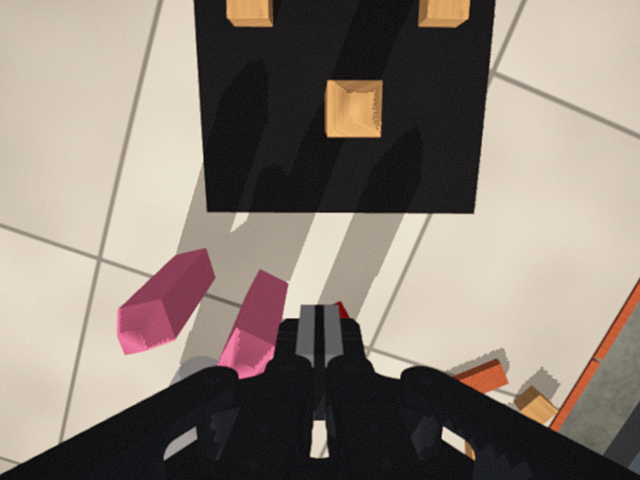

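The wrist view shows the stake square to the mat at px (354,108), 1–2 mm right of the midline. The pink ones (165,300) and (260,320) are off the mat. Moving behind it and down to z≈0.12.

Call:
send_rows --pt "0.011 -0.011 0" --pt "0.011 -0.011 0" --pt "0 0 0.03" --pt "0 0 0.035" --pt "0 0 0.035" --pt "0 0 0.035" --pt "0 0 0.035" --pt "0 0 0.012" --yaw '[0,0,0,0,0,0,0,0]' --grip '[-1,-1,-1,-1,-1,-1,-1,-1]'

```text
time: 3.48
eef_pos: [0.5839, -0.1023, 0.1132]
tool_rot: [-3.09, -0.538, 0.014]
wrist_force: [-1.2, -0.2, -0.4]
finger_gap: -0.0
```

Call:
send_rows --pt "0 0 0" --pt "0 -0.01 0" --pt "0 -0.01 0" --pt "0 -0.01 0" --pt "0 -0.01 0" --pt "0 -0.01 0" --pt "0 -0.01 0" --pt "0 0 0" --yaw '[0,0,0,0,0,0,0,0]' --grip '[-1,-1,-1,-1,-1,-1,-1,-1]'

```text
time: 4.15
eef_pos: [0.5669, -0.0443, 0.1196]
tool_rot: [-3.094, -0.544, 0.0]
wrist_force: [-0.1, -0.4, -0.8]
finger_gap: 0.001
```

Run:
```python
from h import *
s=monitor.read_state(); d=s['eef_pos'][:2]-[.518,.095]; th=np.radians(19.9)
print(s['eef_pos'],d@[np.cos(th),np.sin(th)],d@[-np.sin(th),np.cos(th)],s['wrist_force'])
c=cap('scene','s2'); cv2.imwrite('pics/s2c.png',cv2.resize(c['image'][130:350,180:440],None,fx=2,fy=2))
```

```text
[ 0.56694745 -0.04429138  0.11955847] -0.0013872337309195487 -0.14763474576811966 [-0.10010048 -0.41445904 -0.79969819]
```

View pics/s2c.png

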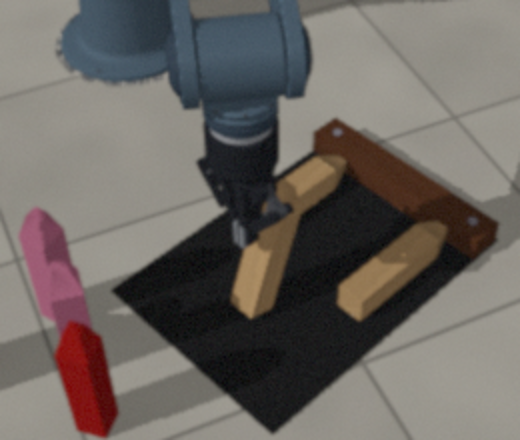

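The stake is leaning towards the bar ahead of the fingers; a little more push completes the fall.

Call:
send_rows --pt "0 -0.01 0" --pt "0 -0.01 0" --pt "0 -0.01 0" --pt "0 0 0" --pt "0 0 0" --pt "0 0 0" --pt "0 0 0" --pt "0 0 0" --yaw '[0,0,0,0,0,0,0,0]' --grip '[-1,-1,-1,-1,-1,-1,-1,-1]'

```text
time: 4.87
eef_pos: [0.5576, -0.0185, 0.1193]
tool_rot: [3.095, 0.54, 0.0]
wrist_force: [-0.5, -0.6, 0.0]
finger_gap: -0.001
```

Call:
send_rows --pt "0 0.03 0" --pt "0 0.03 0" --pt "0 0.03 0" --pt "0 0.01 0" --pt "0 0 0" --pt "0 0 0" --pt "0 0 0" --pt "0 0 0" --yaw '[0,0,0,0,0,0,0,0]' --grip '[-1,-1,-1,-1,-1,-1,-1,-1]'

```text
time: 5.53
eef_pos: [0.5908, -0.1109, 0.119]
tool_rot: [-3.094, -0.542, 0.001]
wrist_force: [-1.2, 0.5, -0.0]
finger_gap: -0.001
```

```bash
cat > m.py <<'E'
import sys
from h import *
tag=sys.argv[1]
s=monitor.read_state(); th=np.radians(19.9); ex=np.array([np.cos(th),np.sin(th)]); ey=np.array([-ex[1],ex[0]]); mid=np.array([.518,.095])
d=s['eef_pos'][:2]-mid; print('tcp',d@ex,d@ey,s['eef_pos'][2],s['wrist_force'])
for n in sys.argv[2:]:
    c=cap(n,tag+n)
    hsv=cv2.cvtColor(c['image'],cv2.COLOR_BGR2HSV)
    mk=cv2.inRange(hsv,(10,90,90),(25,255,255))
    P=cloud(c); q=P[...,:2]-mid; X=q@ex; Y=q@ey; Z=P[...,2]
    for nm,x0 in(('near',-.085),('stake',0),('far',.085)):
        k=(mk>0)&(abs(X-x0)<.042)&(Y>-.2)&(Y<.1)&(Z>.036)&(Z<.06)
        if k.sum()<60: print(n,nm,'few',k.sum()); continue
        r=cv2.minAreaRect(np.c_[X[k],Y[k]].astype(np.float32))
        Ys,Xs=Y[k],X[k]; a=np.polyfit(Ys,Xs,1)
        print(n,nm,k.sum(),'x',np.percentile(Xs,[2,98]).round(4),'y',np.percentile(Ys,[1,99]).round(4),'slope',a.round(4),'z',np.median(Z[k]).round(4))
E
python3 m.py t3 top wrist
```

```text
tcp -0.0016077231695481448 -0.21843644310219043 0.11903562065860855 [-1.23759205  0.48278457 -0.01871333]
top near 584 x [-0.1024 -0.0682] y [-0.0531  0.0842] slope [-0.0401 -0.084 ] z 0.0399
top stake 670 x [-0.0189  0.0154] y [-0.124   0.0121] slope [-0.0143 -0.0022] z 0.0401
top far 498 x [0.0731 0.1011] y [-0.067   0.0655] slope [-0.0113  0.0872] z 0.04
wrist near few 0
wrist stake 6237 x [-0.0144  0.0199] y [-0.1287 -0.0927] slope [0.0015 0.0029] z 0.0387
wrist far few 0
```

The stake lies flat and aligned: flat end at -0.127, tip at ≈0.043, with the bar face at ≈0.101 in my frame, so about 58 mm to push. Going low behind it.

Call:
send_rows --pt "0.001 -0.025 0" --pt "0.001 -0.025 0" --pt "0 0 0.025" --pt "0 0 0.03" --pt "0 0 0.03" --pt "0 0 0.018" --pt "0 0 0" --pt "0 0 0" --yaw '[0,0,0,0,0,0,0,0]' --grip '[-1,-1,-1,-1,-1,-1,-1,-1]'

```text
time: 6.3
eef_pos: [0.5755, -0.0638, 0.0157]
tool_rot: [-3.094, -0.541, 0.003]
wrist_force: [0.5, 0.4, 0.3]
finger_gap: -0.002
```

Call:
send_rows --pt "0 -0.008 0" --pt "0 -0.008 0" --pt "0 -0.008 0" --pt "0 -0.008 0" --pt "0 -0.008 0" --pt "0 -0.008 0" --pt "0 -0.008 0" --pt "0 0 0" --yaw '[0,0,0,0,0,0,0,0]' --grip '[-1,-1,-1,-1,-1,-1,-1,-1]'

```text
time: 6.97
eef_pos: [0.5565, -0.0102, 0.0162]
tool_rot: [-3.094, -0.542, 0.001]
wrist_force: [1.4, 0.0, 0.5]
finger_gap: -0.002
```

```bash
python3 m.py t4 top wrist
```

```text
tcp 0.00038441180742663367 -0.11206430419374788 0.01620477345649929 [1.3836191  0.03987663 0.4925394 ]
top near 118 x [-0.0996 -0.0684] y [0.0346 0.0912] slope [-0.3022 -0.0644] z 0.0399
top stake 218 x [-0.0185  0.0143] y [-0.0112  0.0401] slope [-0.0419 -0.0007] z 0.0399
top far 503 x [0.0739 0.1032] y [-0.0659  0.0654] slope [-0.0176  0.0889] z 0.0401
wrist near 18131 x [-0.0889 -0.0635] y [-0.0706 -0.0107] slope [ 0.1302 -0.0696] z 0.0388
wrist stake 39615 x [-0.0147  0.0196] y [-0.0998 -0.012 ] slope [0.0037 0.0031] z 0.0388
wrist far 14661 x [0.0712 0.0912] y [-0.0703 -0.0109] slope [-0.0987  0.0751] z 0.0386
```

Straight and tracking well, about 30 mm left.

Call:
send_rows --pt "0 -0.005 0" --pt "0 -0.005 0" --pt "0 -0.005 0" --pt "0 -0.004 0" --pt "0 -0.003 0" --pt "0 -0.002 0" --pt "0 -0.001 0" --pt "0 0 0" --yaw '[0,0,0,0,0,0,0,0]' --grip '[-1,-1,-1,-1,-1,-1,-1,-1]'

```text
time: 7.73
eef_pos: [0.5486, 0.012, 0.0162]
tool_rot: [-3.094, -0.541, 0.0]
wrist_force: [0.1, 0.3, -0.4]
finger_gap: -0.002
```

Call:
send_rows --pt "0 -0.001 0" --pt "0 -0.001 0" --pt "0 -0.0005 0" --pt "0 -0.0005 0" --pt "0 -0.0005 0" --pt "0 0 0" --pt "0 0 0" --pt "0 0 0" --yaw '[0,0,0,0,0,0,0,0]' --grip '[-1,-1,-1,-1,-1,-1,-1,-1]'

```text
time: 8.4
eef_pos: [0.5476, 0.015, 0.0163]
tool_rot: [-3.095, -0.54, 0.0]
wrist_force: [0.8, 0.5, 0.2]
finger_gap: 0.001
```

```bash
python3 m.py t5 wrist
```

```text
tcp 0.0006448618669269261 -0.08526105276852554 0.01629295511550674 [0.80815286 0.50197319 0.23816821]
wrist near 26896 x [-0.0935 -0.0635] y [-0.0707  0.0165] slope [ 0.1198 -0.0729] z 0.0388
wrist stake 40921 x [-0.0147  0.0195] y [-0.0734  0.0154] slope [0.0014 0.0027] z 0.0388
wrist far 22716 x [0.0712 0.0963] y [-0.0701  0.0161] slope [-0.1003  0.0781] z 0.0387
```

The laid stakes' flat ends are at -0.0705 and mine is at -0.0734, so about 3 mm remain. Creep on.

Call:
send_rows --pt "0 -0.0005 0" --pt "0 -0.0005 0" --pt "0 -0.0005 0" --pt "0 -0.0005 0" --pt "0 -0.0005 0" --pt "0 -0.0005 0" --pt "0 0 0" --pt "0 0 0" --yaw '[0,0,0,0,0,0,0,0]' --grip '[-1,-1,-1,-1,-1,-1,-1,-1]'

```text
time: 9.12
eef_pos: [0.5466, 0.0179, 0.0163]
tool_rot: [-3.095, -0.541, 0.0]
wrist_force: [0.4, 0.3, 0.0]
finger_gap: 0.0
```

```bash
python3 m.py t6 wrist
```

```text
tcp 0.0006545739822478858 -0.08222934752576402 0.01633076915247955 [0.43870279 0.33416318 0.02425593]
wrist near 27779 x [-0.094  -0.0635] y [-0.0706  0.0195] slope [ 0.1201 -0.0732] z 0.0388
wrist stake 40859 x [-0.0148  0.0195] y [-0.0704  0.0185] slope [0.0017 0.0027] z 0.0388
wrist far 23565 x [0.0712 0.0969] y [-0.07   0.019] slope [-0.1005  0.0784] z 0.0387
```

Call:
send_rows --pt "0 -0.0005 0" --pt "0 -0.0005 0" --pt "0 -0.0005 0" --pt "0 0 0" --pt "0 0 0" --pt "0 0 0" --pt "0 0 0" --pt "0 0 0" --yaw '[0,0,0,0,0,0,0,0]' --grip '[-1,-1,-1,-1,-1,-1,-1,-1]'

```text
time: 9.83
eef_pos: [0.546, 0.0193, 0.0162]
tool_rot: [-3.095, -0.54, 0.0]
wrist_force: [-0.1, -0.8, 0.2]
finger_gap: 0.001
```

Call:
send_rows --pt "0 -0.0005 0" --pt "0 -0.0005 0" --pt "0 -0.0005 0" --pt "0 0 0" --pt "0 0 0" --pt "0 0 0" --pt "0 0 0" --pt "0 0 0" --yaw '[0,0,0,0,0,0,0,0]' --grip '[-1,-1,-1,-1,-1,-1,-1,-1]'

```text
time: 10.5
eef_pos: [0.5458, 0.0204, 0.0164]
tool_rot: [3.094, 0.541, 0.001]
wrist_force: [0.7, -3.1, -0.7]
finger_gap: -0.002
```

```bash
python3 m.py t7 wrist
```

```text
tcp 0.0007756714889914779 -0.07961747024268903 0.016405499116989755 [ 0.73183872 -3.09832288 -0.68226881]
wrist near 28585 x [-0.0944 -0.0635] y [-0.0704  0.0221] slope [ 0.1181 -0.0735] z 0.0388
wrist stake 40958 x [-0.0147  0.0196] y [-0.0677  0.0211] slope [0.0004 0.0028] z 0.0388
wrist far 24367 x [0.0713 0.0975] y [-0.0698  0.0217] slope [-0.1013  0.0787] z 0.0387
```

The force now reads -3 N along the push and the tool falls short of its command: the point has met the bar. Back off.

Call:
send_rows --pt "0 0.005 0" --pt "0 0.02 0" --pt "0 0.03 0" --pt "0 0 -0.035" --pt "0 0 -0.035" --pt "0 0 -0.035" --pt "0 0 -0.035" --pt "0 0 -0.035" --yaw '[0,0,0,0,0,0,0,0]' --grip '[-1,-1,-1,-1,-1,-1,-1,-1]'

```text
time: 11.22
eef_pos: [0.5637, -0.0308, 0.1927]
tool_rot: [-3.093, -0.54, 0.001]
wrist_force: [1.2, -0.2, 0.4]
finger_gap: 0.001
```

Call:
send_rows --pt "0 0.01 -0.03" --pt "0 0.02 -0.02" --pt "0 0.02 0" --pt "0 0.02 0" --pt "0 0 0" --pt "0 0 0" --pt "0 0 0" --pt "0 0 0" --yaw '[0,0,0,0,0,0,0,0]' --grip '[-1,-1,-1,-1,-1,-1,-1,-1]'

```text
time: 11.88
eef_pos: [0.5875, -0.096, 0.2407]
tool_rot: [-3.093, -0.542, 0.001]
wrist_force: [0.2, -0.9, -0.9]
finger_gap: 0.001
```

```bash
python3 m.py t8 top wrist scene; python3 -c "
import cv2;a=cv2.imread('pics/t8scene.png')[130:350,120:500];b=cv2.imread('pics/t8top.png')[170:350,180:520];cv2.imwrite('pics/t8c.png',cv2.resize(a,None,fx=2,fy=2))"
```

```text
tcp 0.0003445316532250525 -0.203225660508425 0.24074370821322572 [ 0.24408295 -0.93393706 -0.86655595]
top near 461 x [-0.1026 -0.0683] y [-0.0303  0.0689] slope [-0.0674 -0.0831] z 0.04
top stake 683 x [-0.019   0.0157] y [-0.067   0.0705] slope [-0.0013 -0.0018] z 0.0401
top far 632 x [0.068  0.1025] y [-0.069   0.0674] slope [-0.0169  0.0849] z 0.0399
wrist near 1880 x [-0.0988 -0.064 ] y [-0.0721 -0.0472] slope [-0.0268 -0.0829] z 0.0388
wrist stake 1618 x [-0.0146  0.0191] y [-0.0693 -0.0478] slope [-0.0138  0.0014] z 0.0387
wrist far 1820 x [0.0715 0.1063] y [-0.0715 -0.0473] slope [0.041  0.0913] z 0.0386
scene near 578 x [-0.0972 -0.0619] y [-0.0715  0.0746] slope [ 0.0032 -0.0791] z 0.0389
scene stake 624 x [-0.0132  0.0222] y [-0.0683  0.0745] slope [0.0051 0.0047] z 0.0387
scene far 697 x [0.0737 0.1092] y [-0.0702  0.0752] slope [0.0031 0.0916] z 0.0389
```

View pics/t8c.png

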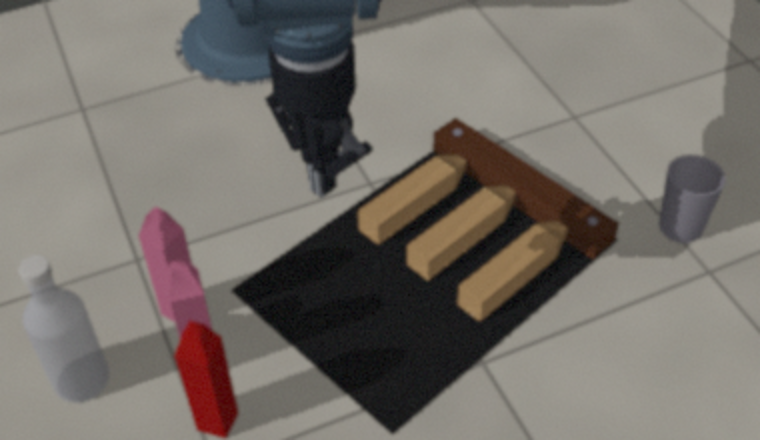

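The stake lies midway between the laid stakes, parallel to them, with its point at the bar. The cup and bottle are standing and the gripper is clear, so I'm handing in.

```bash
python3 -c "
from bench import job; print(job.finish_job())"
```

```text
the job is handed in; nothing more can be done
None
```

I pushed the standing pine stake over towards the stop bar with the shut gripper. I then pushed it about 58 mm by its flat end until its point met the bar, backed off, and handed the job in at about 12 s. `finish_job` gives no verdict, so the result below is only what my own checks showed.

- **Contact with the bar:** on the last push the wrist force rose to about 3 N and the tool stopped short of its command. The flat end then lay level with or 2–3 mm past those of the laid stakes.
- **Position and angle:** the stake lies flat (top face at z ≈ 0.040 m) and within about 3 mm of the middle line. It is parallel to the mat's y within about 0.01 rad.
- **Other objects:** the laid stakes read the same as at the start, within measurement noise. The cup and bottle look undisturbed in the last picture; I did not measure their positions.
- **Disagreements:**
  - The scene camera's depth points sat about 6–7 mm to one side of the top camera's, so I relied on the top and wrist views, which agreed to 2–5 mm.
  - The fitted slopes for the laid stakes scattered by up to about 0.07 rad in the final top view, where they were partly hidden.

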